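# Slide the tall bottle into the bottle rack

## Task

Push the tall yellow bottle, low down on its body, so that it slides upright over the tiles into the three-sided blue rack, going in through the rack's open side, until no part of its base sticks out of the open side. Do not lift it or let it tip, and leave the steel bowls and the soap dish where they are. Leave the bottle standing there by itself.

Things in the scene. Friction and masses are not known exactly. Their poses are not given: they have to be found in the camera images.
- bottle: tall yellow bottle, loose on the tiles, 0.25 to 0.46 kg, 205 mm tall, round: 62 mm diameter up to 90 mm, tapering to a 24 mm neck at 135 mm, 28 mm cap on top. Origin: centre of its underside, z up. Pushed below 35 mm it slides, pushed high it topples; a hand held plumb touches the neck before the foot, so lean the hand back from it
- rack: blue plastic fence on three sides, fixed to the tiles, 36 mm high, 6 mm thick, no floor. Clear inside 90 mm deep (its x) by 104 mm wide (its y). Origin: centre of that inside at tile level, z up. Open side faces its -x, open edge 45 mm from the origin; inner face of the closed back at x = +45 mm, of the side walls at y = -52 and +52 mm. The bottle enters along +x
- katori_a: small steel bowl (katori), 90 mm across the rim, 38 mm high, loose; origin at the centre of its underside
- katori_b: second steel bowl just like the first, loose; origin at the centre of its underside
- soap_dish: green plastic soap dish, loose, 75 mm (its x) by 105 mm (its y), 24 mm high, lid propped half open along its +x edge, top of the lid at about 80 mm; origin at the centre of its underside
Not all that is in view belongs to the job. What is meant by the bottle is not pink, red or white, and is the smaller of those in its own colour.

How it is judged:
At the end, for the whole second after the job is handed in: The bottle stands upright (within 3 degrees) and at rest on the tiles wholly inside the rack: its centre is within 17 mm of the rack's centre along the depth and within 25 mm across it (its foot sticks out by no more than 3 mm). Bowls and soap dish are within 15 mm of where they stood (x of bottle in the frame of rack between -0.017 and 0.017 m and y of bottle in the frame of rack between -0.025 and 0.025 m and angle between bottle's own z axis and vertical below 0.05 rad and height (world z) of bottle below 0.005 m and linear speed of bottle below 0.01 m/s and distance of each of katori_a, katori_b, soap_dish from where it was at the start of the episode below 0.015 m); the robot touches nothing.
It fails at once if the bottle tips by more than 12 degrees (angle between bottle's own z axis and vertical above 0.21 rad).
It fails at once if the bottle is lifted more than 12 mm off the tiles (height (world z) of bottle above 0.012 m).
It fails at once if the bottle is pushed high: the fingers press it while the grasp point is over 90 mm above the tiles (contact force between the fingers and bottle above 0.5 N and height (world z) of the grasp point above 0.09 m).
It fails at once if a bowl or the soap dish is moved by more than 15 mm (distance of any of katori_a, katori_b, soap_dish from where it was at the start of the episode above 0.015 m).
It also fails if it takes over 64 s, if anything falls off the work surface, if the arm or the gripper's body presses on something with over 40 N, if the wrist force passes 120 N, or if a joint passes its speed limit or range.

## Robot

A 7-joint arm with a two-finger parallel gripper is mounted at the origin on the work surface. World frame = base frame: x ahead of the robot, y to its left, z up, the work surface at z = 0. Lengths are in m, angles in rad, forces in N, time in s.
With the tool pointing down it reaches from about 0.425 to 0.95 m from the base axis. Payload 16.7 kg.
Tool frame: the origin (TCP) lies on the centre line of the jaws, within the pads' length; the fingertips stand 14 mm ahead of it and the grasp point (between the pads) lies 5 mm behind it; z points along the fingers, y is the line along which they close (so a half turn about z gives the same grasp; the last joint's range is limited). The gripper opens to 94 mm and grips with 3 to 60 N. Pads are 16 mm wide; open, the fingers measure 119 mm over their backs; the gripper's body (75 mm by 177 mm) begins 78 mm behind the grasp point.
Start: joints at [1.109, 0.426, 0.074, 1.606, -0.034, 1.111, -0.067], TCP at [0.208, -0.642, 0.219] pointing down, gripper open.
Joint ranges: [-2.85, 2.85], [-0.5, 2.14], [-1.23, 1.37], [0.21, 2.46], [-1.02, 4.16], [0.16, 2.05], [-2.73, 2.73]. Speed limits (rad/s): [1.89, 1.89, 2.39, 2.39, 3.01, 3.01, 3.01].

## Interface

Orientations are given as a unit quaternion [w, x, y, z].
In Python, from rig import status, capture, camera_params, job_done gives the robot as it stands.
- The arm moves only by the tool play_rows, never from a script. Its argument "plan" is a list of rows, each an object of numbers: "dx", "dy", "dz": the shift along the tool's x, y, z in cm; "turn": the turn about the tool's z in rad; "claw": the opening, from 0 (shut) to 1 (fully open). In form: [{"dx": .., "dy": .., "dz": .., "turn": .., "claw": ..}, ...]. A call has 1 to 5 rows; each row is the pose to reach, as a shift and turn from the pose commanded when the call began, along the tool's axes at that moment; what a row does not reach only later rows make up. A row lasts 1/8 s, in which the tool goes at most 62.5 mm and 10.7 degrees, less where a joint would pass 70% of its speed; a pose out of reach is approached as far as the arm can. A call with a gripper value outside its range is refused whole. The fingers move at their own pace and stop on an object; "newtons" is the grip in N (left out, the last holds). Time passes only in rows, so rows that repeat a pose let the fingers close. It gives the time, the measured TCP pose, the force, the opening and the grip force at its end, in the units of the state.
- status.sense(): the state, without advancing time (a new reading comes with each control period).
- capture(name): name is "scene" or "top"; returns (picture, depth): 384x512x3 uint8, blue, green, red; 384x512 float32, m along the optical axis (not along the pixel's ray), 0 where there is no reading.
- camera_params(name): a dict with "intrinsics" (3x3 intrinsics, pixels), "cam_to_world" (4x4, takes a point from camera to world coordinates). Camera axes: x right, y down, z forward; pixel columns grow to the right and rows downward; lengths in m; the calibration is good to about 2 mm. A picture is of the moment at which its call begins. camera_params takes no time and is no camera call.
- job_done(): hands the job in; it is judged then, once.
The state is a dict: "time_s": time; "qpos": joint angles; "joint_velocities": joint speeds; "effort": joint torques, N m; "ee_pos": TCP position; "tool_rot": TCP orientation; "wrist_force": force on the tool from outside, world axes, zero at the start; "torque": the same for the moment, N m; "grip_width": opening from 0.0 (shut) to 1.0 (fully open); "grip_force": force on a finger pad.
Only numpy, scipy, OpenCV 4.12 (cv2) and the standard library are available. Lean on these libraries where they do the work, as an engineer would, in place of code of your own. Each camera call takes 0.05 s, during which the arm holds its last target. There are 200 camera calls.

## Working session

There is one attempt and no reset: what is moved stays moved. The work goes in short steps, Python scripts to look and compute and a tool call to move; the robot and the scene stay as the last step left them, time stands still between calls to the robot, and variables do not carry over. Pictures are saved under pics/ and viewed, at most 10 in all, crops included, and the job is handed in when it is done.

Besides the shell and the picture viewer there is one more tool, called after "Request:" in YAML: its name, and indented under it one key for each argument. play_rows: Moves the arm, as the interface text tells. Its arguments: {"type":"object","properties":{"plan":{"type":"array"},"newtons":{"type":"number"}},"required":["plan"]}

```bash
mkdir -p pics; cat > h.py <<'E'
import numpy as np, cv2
from rig import status, capture, camera_params, job_done
def pts(name,depth):
    p=camera_params(name);K=np.array(p["intrinsics"]);T=np.array(p["cam_to_world"])
    v,u=np.mgrid[0:384,0:512]
    c=np.stack([(u-K[0,2])/K[0,0]*depth,(v-K[1,2])/K[1,1]*depth,depth],-1)
    w=c@T[:3,:3].T+T[:3,3]; w[depth==0]=np.nan; return w
E
python3 - <<'E'
from h import *
s=status.sense(); print(s)
ims=[]
for n in("scene","top"):
    im,d=capture(n); np.save(n+".npy",pts(n,d)); cv2.imwrite(f"{n}.png",im)
    cv2.imwrite(f"pics/{n}0.png",cv2.resize(im,(800,600)))
    print(n,camera_params(n))
E
```

```text
{'time_s': 0.0, 'qpos': array([ 1.10848941,  0.42675093,  0.07383391,  1.60660037, -0.03412197,
        1.11081368, -0.06712492]), 'joint_velocities': array([ 0.00111006,  0.00124172,  0.00161967, -0.00216641, -0.00063591,
        0.00033025, -0.00138236]), 'effort': array([-1.49763355e-04, -9.35840750e+01,  3.66682447e+00, -4.54208279e+01,
       -4.87532699e-02,  2.04356824e-02,  1.04342505e-04]), 'ee_pos': array([ 0.20757495, -0.64184292,  0.2187654 ]), 'tool_rot': array([-6.42169841e-04,  9.87797626e-01,  1.55741513e-01, -1.37621057e-04]), 'wrist_force': array([0.91874162, 0.33010842, 0.03549534]), 'torque': array([-0.02253491, -0.03454946, -0.01717658]), 'grip_force': 0.0, 'grip_width': 0.9985803566671785}
scene {'intrinsics': array([[433.84123871,   0.        , 254.63259152],
       [  0.        , 433.84123871, 193.51886325],
       [  0.        ,   0.        ,   1.        ]]), 'cam_to_world': array([[-0.85225807,  0.27141751, -0.44720098,  1.08884161],
       [ 0.52293738,  0.46471558, -0.71454596,  0.82643055],
       [ 0.01388098, -0.84283567, -0.53799196,  0.61230472],
       [ 0.        ,  0.        ,  0.        ,  1.        ]])}
top {'intrinsics': array([[377.65699112,   0.        , 253.13519541],
       [  0.        , 377.65699112, 196.05203532],
       [  0.        ,   0.        ,   1.        ]]), 'cam_to_world': array([[-0.01414486, -0.98314777,  0.1822646 ,  0.4777952 ],
       [-0.99971068,  0.01745181,  0.01655254,  0.04893061],
       [-0.01945444, -0.18197774, -0.98311018,  0.84631843],
       [ 0.        ,  0.        ,  0.        ,  1.        ]])}
```

View pics/scene0.png

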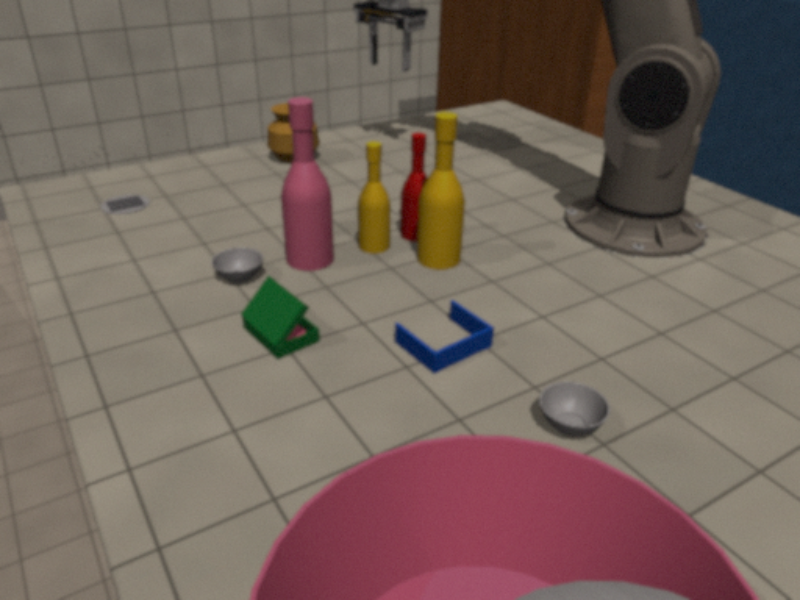

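View pics/top0.png

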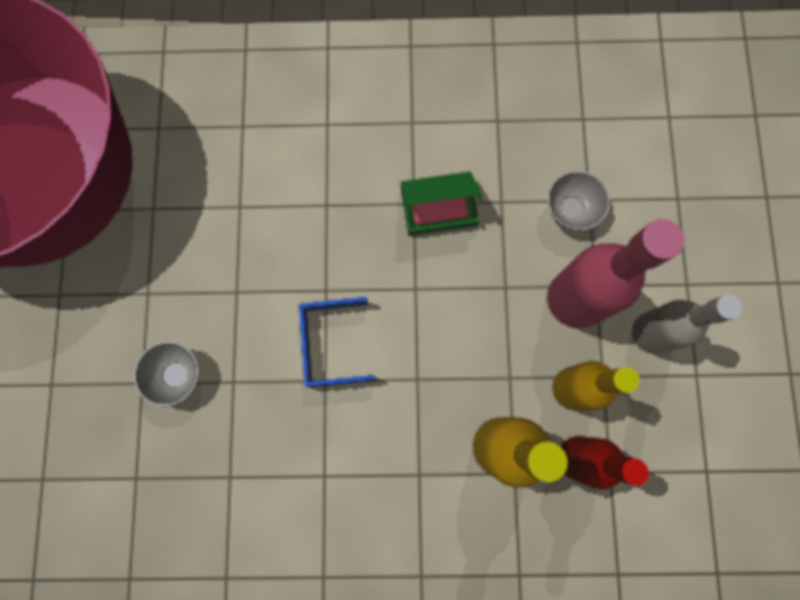

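```bash
python3 - <<'E'
from h import *
im=cv2.imread("top.png");P=np.load("top.npy")
hsv=cv2.cvtColor(im,cv2.COLOR_BGR2HSV)
# big-picture px (800x600) -> /1.5625
for n,(a,b,c,d) in dict(yel=(550,355,645,412),big=(470,410,570,490),red=(565,430,652,492),pink=(545,218,690,330),white=(630,292,745,352),kb=(545,168,615,235),ka=(130,338,203,408),soap=(395,168,485,238),rack=(295,292,385,390)).items():
    s=np.s_[int(b/1.5625):int(d/1.5625),int(a/1.5625):int(c/1.5625)]
    p=P[s].reshape(-1,3);h=hsv[s].reshape(-1,3);m=(p[:,2]>.012)
    if n=='rack': m=(h[:,0]>100)&(h[:,0]<130)&(h[:,1]>150)&(p[:,2]>.015)
    if n in('yel','big'): m&=(h[:,0]>15)&(h[:,0]<35)&(h[:,1]>120)
    if n=='red': m&=((h[:,0]<8)|(h[:,0]>172))&(h[:,1]>150)
    p=p[m]; zt=p[:,2].max(); t=p[p[:,2]>zt-.006]
    print(n,'zmax',zt.round(3),'top',t.mean(0).round(3),'min',p.min(0).round(3),'max',p.max(0).round(3))
    if n=='rack':
        r=cv2.minAreaRect((p[:,:2]*1000).astype(np.float32)); print(r, cv2.boxPoints(r))
E
```

```text
yel zmax 0.208 top [ 0.512 -0.186  0.205] min [ 0.482 -0.206  0.012] max [ 0.543 -0.155  0.208]
big zmax 0.275 top [ 0.433 -0.082  0.273] min [ 0.395 -0.162  0.013] max [ 0.474 -0.041  0.275]
red zmax 0.208 top [ 0.417 -0.187  0.205] min [ 0.389 -0.21   0.014] max [ 0.446 -0.157  0.208]
pink zmax 0.298 top [ 0.641 -0.2    0.295] min [ 0.578 -0.306  0.012] max [ 0.76  -0.156  0.298]
white zmax 0.208 top [ 0.589 -0.305  0.205] min [ 0.559 -0.328  0.012] max [ 0.62  -0.21   0.208]
kb zmax 0.042 top [ 0.783 -0.204  0.038] min [ 0.735 -0.246  0.012] max [ 0.821 -0.158  0.042]
ka zmax 0.041 top [0.541 0.386 0.038] min [0.497 0.336 0.012] max [0.583 0.424 0.041]
soap zmax 0.08 top [ 0.77  -0.005  0.076] min [ 0.74  -0.06   0.012] max [0.829 0.052 0.08 ]
rack zmax 0.04 top [0.579 0.162 0.036] min [0.521 0.096 0.027] max [0.641 0.197 0.04 ]
((580.5384521484375, 147.11679077148438), (114.6539306640625, 92.41513061523438), 4.984875202178955) [[519.41327 188.16829]
 [527.4434   96.1027 ]
 [641.66364 106.06529]
 [633.6335  198.13089]]
```

Request:
play_rows:
  plan:
    - {"dx": 5,"dy": -2.2,"dz": -3.5,"turn": 0,"claw": 1}
    - {"dx": 10,"dy": -4.5,"dz": -3.5,"turn": 0,"claw": 1}
    - {"dx": 15,"dy": -6.6,"dz": -3.5,"turn": 0,"claw": 1}
    - {"dx": 20,"dy": -8.8,"dz": -3.5,"turn": 0,"claw": 1}
    - {"dx": 25,"dy": -11,"dz": -3.5,"turn": 0,"claw": 1}

```text
time_s: 0.72
ee_pos: [0.4127, -0.4592, 0.2543]
tool_rot: [-0.0, 0.988, 0.156, -0.0]
wrist_force: [0.2, -1.1, -0.4]
grip_width: 1.002
grip_force: 0.0
```

Request:
play_rows:
  plan:
    - {"dx": 5,"dy": -2.2}
    - {"dx": 10,"dy": -4.4}
    - {"dx": 15,"dy": -6.6}
    - {"dx": 20,"dy": -8.6}
    - {"dx": 21.7,"dy": -9.3}

```text
validation failed for argument at $.pl...
```

```bash
python3 - <<'E'
from h import *
print(status.sense()['ee_pos'])
im,d=capture("scene"); cv2.imwrite("pics/s1.png",cv2.resize(im[20:200,100:340],(800,600)))
E
```

```text
[ 0.41272992 -0.4592122   0.25430734]
```

View pics/s1.png

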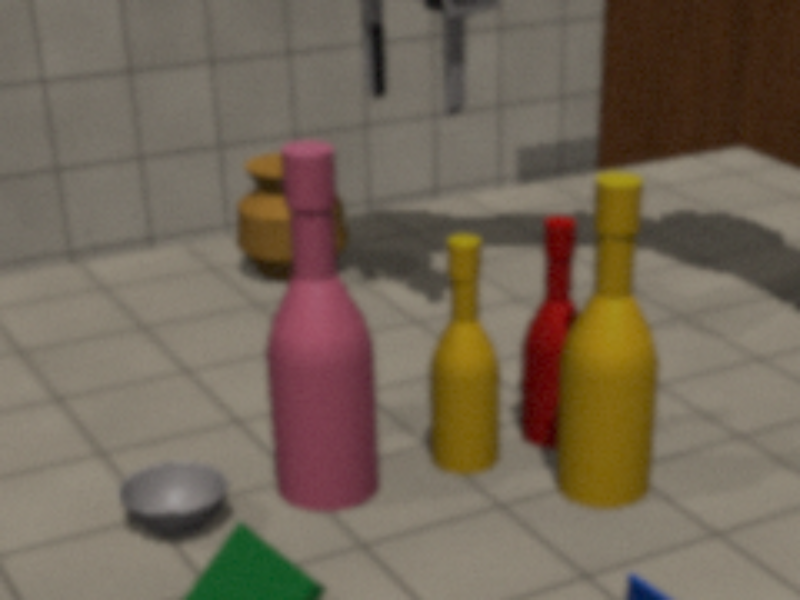

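Request:
play_rows:
  plan:
    - {"dx": 5,"dy": -2.2,"dz": 0,"turn": 0,"claw": 1}
    - {"dx": 10,"dy": -4.4,"dz": 0,"turn": 0,"claw": 1}
    - {"dx": 15,"dy": -6.6,"dz": 0,"turn": 0,"claw": 1}
    - {"dx": 20,"dy": -8.6,"dz": 0,"turn": 0,"claw": 1}
    - {"dx": 21.7,"dy": -9.3,"dz": 0,"turn": 0,"claw": 1}

```text
time_s: 1.4
ee_pos: [0.5918, -0.3022, 0.2539]
tool_rot: [-0.001, 0.987, 0.158, 0.0]
wrist_force: [0.3, -1.1, -0.3]
grip_width: 1.001
grip_force: 0.0
```

Request:
play_rows:
  plan:
    - {"dx": 0,"dy": 0,"dz": 0,"turn": 0,"claw": 1}
    - {"dx": 0,"dy": 0,"dz": 3,"turn": 0,"claw": 1}
    - {"dx": 0,"dy": 0,"dz": 6,"turn": 0,"claw": 1}
    - {"dx": 0,"dy": 0,"dz": 9,"turn": 0,"claw": 1}
    - {"dx": 0,"dy": 0,"dz": 11.1,"turn": 0,"claw": 1}

```text
time_s: 2.02
ee_pos: [0.5874, -0.3075, 0.1422]
tool_rot: [0.0, 0.988, 0.154, -0.001]
wrist_force: [0.9, -0.6, 1.0]
grip_width: 1.004
grip_force: 0.0
```

Request:
play_rows:
  plan:
    - {"dx": 0,"dy": 0,"dz": 0,"turn": 0,"claw": 0.4}
    - {"dx": 0,"dy": 0,"dz": 0,"turn": 0,"claw": 0.3}
    - {"dx": 0,"dy": 0,"dz": 0,"turn": 0,"claw": 0.2}
    - {"dx": 0,"dy": 0,"dz": 0,"turn": 0,"claw": 0.1}
    - {"dx": 0,"dy": 0,"dz": 0,"turn": 0,"claw": 0.1}
  newtons: 40

```text
time_s: 2.65
ee_pos: [0.5897, -0.3054, 0.1438]
tool_rot: [0.0, 0.988, 0.156, 0.0]
wrist_force: [-0.1, 0.9, 1.6]
grip_width: 0.506
grip_force: 0.0
```

Request:
play_rows:
  plan:
    - {"dx": 0,"dy": 0,"dz": 0,"turn": 0,"claw": 0}
    - {"dx": 0,"dy": 0,"dz": 0,"turn": 0,"claw": 0}
    - {"dx": 0,"dy": 0,"dz": 0,"turn": 0,"claw": 0}
    - {"dx": 0,"dy": 0,"dz": 0,"turn": 0,"claw": 0}
    - {"dx": 0,"dy": 0,"dz": 0,"turn": 0,"claw": 0}
  newtons: 50

```text
time_s: 3.28
ee_pos: [0.5896, -0.3054, 0.1434]
tool_rot: [-0.0, 0.988, 0.156, -0.0]
wrist_force: [0.1, 0.5, -1.1]
grip_width: 0.288
grip_force: 45.7
```

Request:
play_rows:
  plan:
    - {"dx": 0,"dy": 0,"dz": 0,"turn": 0,"claw": 0}
    - {"dx": 0,"dy": 0,"dz": 0,"turn": 0,"claw": 0}
    - {"dx": 0,"dy": 0,"dz": -0.3,"turn": 0,"claw": 0}
    - {"dx": 0,"dy": 0,"dz": -0.6,"turn": 0,"claw": 0}
    - {"dx": 0,"dy": 0,"dz": -0.6,"turn": 0,"claw": 0}

```text
time_s: 3.9
ee_pos: [0.5897, -0.3055, 0.1498]
tool_rot: [0.0, 0.988, 0.156, 0.0]
wrist_force: [0.0, -0.6, -3.2]
grip_width: 0.292
grip_force: 45.7
```

```bash
cat > m.py <<'E'
from h import *
def look():
    im,d=capture("top");P=pts("top",d);h=cv2.cvtColor(im,cv2.COLOR_BGR2HSV)
    m=(h[...,0]>15)&(h[...,0]<35)&(h[...,1]>120)&(P[...,2]>.19)&(P[...,2]<.215)
    # keep away from the big bottle
    p=P[m]; p=p[np.hypot(p[:,0]-.433,p[:,1]+.082)>.035]
    c=np.median(p,0) if len(p) else None
    s=status.sense(); e=s['ee_pos']; print('t',s['time_s'],'cap',c,len(p),'tcp',e.round(4),'w',round(s['grip_width'],3),'gf',s['grip_force'],'F',s['wrist_force'].round(1))
    return im,P,c,s
E
python3 - <<'E'
from m import *
im,P,c,s=look(); cv2.imwrite("pics/t2.png",cv2.resize(im[100:325,250:500],(667,600)))
E
```

```text
t 3.95 cap [ 0.51228913 -0.18445623  0.20474136] 259 tcp [ 0.5896 -0.3054  0.1496] w 0.294 gf 45.68700186617207 F [-0.7 -0.2 -4.1]
```

View pics/t2.png

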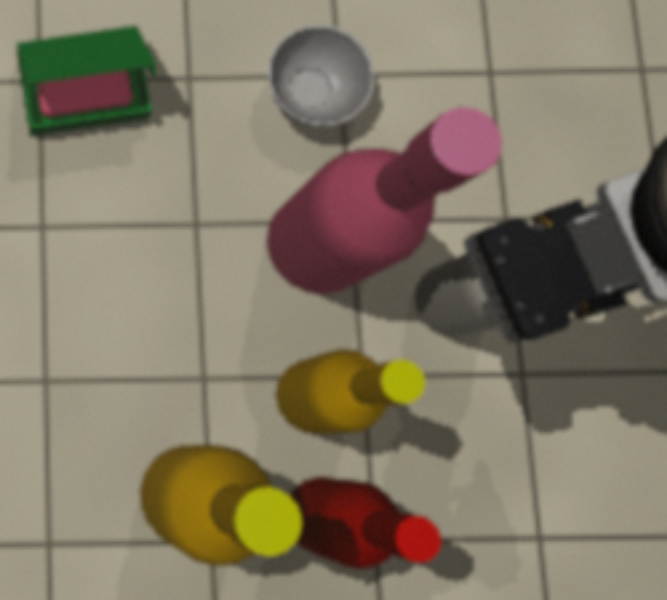

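Request:
play_rows:
  plan:
    - {"dx": -2,"dy": -1.8,"dz": 0,"turn": 0,"claw": 0}
    - {"dx": -4,"dy": -3.6,"dz": 0,"turn": 0.15,"claw": 0}
    - {"dx": -6,"dy": -5.4,"dz": 0,"turn": 0.32,"claw": 0}
    - {"dx": -7.65,"dy": -6.9,"dz": 0.2,"turn": 0.49,"claw": 0}
    - {"dx": -7.65,"dy": -6.9,"dz": 0.3,"turn": 0.52,"claw": 0}

```text
time_s: 4.58
ee_pos: [0.4945, -0.2629, 0.1467]
tool_rot: [0.0, 0.995, -0.105, -0.0]
wrist_force: [0.3, -0.3, -3.5]
grip_width: 0.29
grip_force: 46.4
```

```bash
cat >> m.py <<'E'
G=np.array([.581,.144]); D=np.array([-.087,.996]); N=np.array([-.996,-.087])  # rack centre, depth, its y
def plan(G=G):
    im,P,c,s=look(); y=c[:2]; e=s['ee_pos'][:2]
    w,a,b,_=s['tool_rot']; X=np.array([a*a-b*b,2*a*b]);X/=np.hypot(*X); Y=np.array([X[1],-X[0]])
    v=G-y; L=np.hypot(*v); u=v/L; n=np.array([-u[1],u[0]])
    print('bottle in rack',((y-G)@D).round(4),((y-G)@N).round(4),'to go',L.round(4),'gap',(np.hypot(*(y-e))-.062).round(4),'pusher lateral',((e-y)@n).round(4),'u in tool',(u@X).round(3),(u@Y).round(3),'n in tool',(n@X).round(3),(n@Y).round(3))
    return im,P
E
python3 -c "
from m import *
im,P=plan(); im,d=capture('scene'); cv2.imwrite('pics/s3.png',cv2.resize(im[20:200,100:340],(800,600)))"
```

```text
t 4.625 cap [ 0.51240729 -0.18276355  0.20457468] 228 tcp [ 0.4955 -0.2631  0.1467] w 0.291 gf 46.42575477162609 F [-0.5  0.8 -4. ]
bottle in rack -0.3195 0.0967 to go 0.3339 gap 0.0201 pusher lateral 0.0 u in tool -0.002 -1.0 n in tool -1.0 0.002
```

View pics/s3.png

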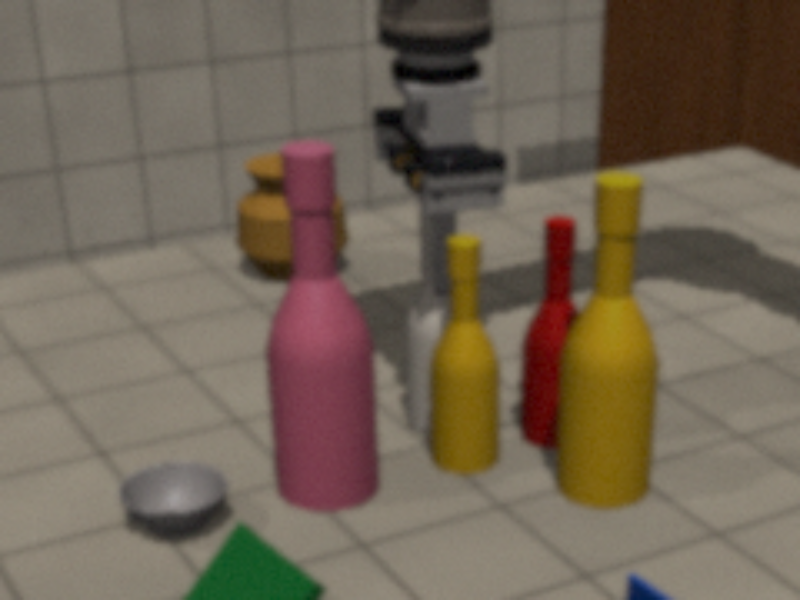

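Request:
play_rows:
  plan:
    - {"dx": 0,"dy": -1.2,"dz": 0,"turn": 0,"claw": 0}
    - {"dx": 0,"dy": -1.7,"dz": 0,"turn": 0,"claw": 0}
    - {"dx": 0,"dy": -2.1,"dz": 0,"turn": 0,"claw": 0}
    - {"dx": 0,"dy": -2.6,"dz": 0,"turn": 0,"claw": 0}
    - {"dx": 0,"dy": -3.2,"dz": 0,"turn": 0,"claw": 0}

```text
time_s: 5.3
ee_pos: [0.5021, -0.2318, 0.1465]
tool_rot: [0.0, 0.995, -0.104, -0.0]
wrist_force: [-1.2, -1.4, -4.2]
grip_width: 0.291
grip_force: 46.4
```

```bash
python3 -c "
from m import *
plan()"
```

```text
t 5.35 cap [ 0.51792576 -0.1603023   0.1988519 ] 43 tcp [ 0.5024 -0.2307  0.1464] w 0.29 gf 46.40049330955662 F [ 0.3 -0.3 -4.4]
bottle in rack -0.2976 0.0893 to go 0.3108 gap 0.0101 pusher lateral 0.0009 u in tool -0.002 -1.0 n in tool -1.0 0.002
```

```bash
cat >> m.py <<'E'
from scipy.optimize import least_squares
def look():
    im,d=capture("scene");P=pts("scene",d);h=cv2.cvtColor(im,cv2.COLOR_BGR2HSV)
    ok=(h[...,0]>15)&(h[...,0]<35)&(h[...,1]>120)
    x,y,z=P[...,0],P[...,1],P[...,2]
    m=ok&(z>.015)&(z<.085)&(np.hypot(x-.433,y+.082)>.055)&(y>-.25)&(x>.4)&(x<.7)
    p=P[m]; f=lambda q:np.hypot(p[:,0]-q[0],p[:,1]-q[1])-.031
    r=least_squares(f,p[:,:2].mean(0)-[.01,.015],loss='soft_l1',f_scale=.002)
    c=r.x; k=ok&(z>.14)&(z<.21)&(np.hypot(x-c[0],y-c[1])<.04); q=P[k]
    g=least_squares(lambda a:np.hypot(q[:,0]-a[0],q[:,1]-a[1])-.013,c,loss='soft_l1',f_scale=.002).x if k.sum()>20 else c*np.nan
    s=status.sense()
    print('t',s['time_s'],'n',m.sum(),k.sum(),'rms',np.sqrt(np.mean(f(c)**2)).round(4),'centre',c.round(4),'top-foot',(g-c).round(4),'F',s['wrist_force'].round(1),'tcp',s['ee_pos'].round(4))
    return im,P,c,s
E
python3 -c "
from m import *
plan()"
```

```text
t 5.4 n 419 218 rms 0.0018 centre [ 0.5175 -0.1712] top-foot [0.0004 0.0007] F [ 0.5 -0.4 -2.5] tcp [ 0.5024 -0.231   0.1464]
bottle in rack -0.3084 0.0907 to go 0.3215 gap -0.0003 pusher lateral 0.003 u in tool -0.007 -1.0 n in tool -1.0 0.007
```

Request:
play_rows:
  plan:
    - {"dx": 0.3,"dy": -0.5,"dz": 0,"turn": 0,"claw": 0}
    - {"dx": 0.35,"dy": -1.3,"dz": 0,"turn": 0,"claw": 0}
    - {"dx": 0.35,"dy": -2.2,"dz": 0,"turn": 0,"claw": 0}
    - {"dx": 0.35,"dy": -3.1,"dz": 0,"turn": 0,"claw": 0}
    - {"dx": 0.35,"dy": -4.0,"dz": 0,"turn": 0,"claw": 0}

```text
time_s: 6.02
ee_pos: [0.5139, -0.1927, 0.1464]
tool_rot: [-0.0, 0.995, -0.103, -0.0]
wrist_force: [-0.3, -0.9, -4.1]
grip_width: 0.288
grip_force: 46.4
```

```bash
python3 -c "
from m import *
plan()"
```

```text
t 6.075 n 461 223 rms 0.0018 centre [ 0.5287 -0.1332] top-foot [-0.0001 -0.0001] F [-0.   1.8 -3.9] tcp [ 0.5142 -0.1914  0.1465]
bottle in rack -0.2715 0.0762 to go 0.2821 gap -0.002 pusher lateral 0.0034 u in tool -0.019 -1.0 n in tool -1.0 0.019
```

Request:
play_rows:
  plan:
    - {"dx": 0.4,"dy": -0.6,"dz": 0,"turn": 0,"claw": 0}
    - {"dx": 0.45,"dy": -1.6,"dz": 0,"turn": 0,"claw": 0}
    - {"dx": 0.45,"dy": -2.7,"dz": 0,"turn": 0,"claw": 0}
    - {"dx": 0.4,"dy": -3.8,"dz": 0,"turn": 0,"claw": 0}
    - {"dx": 0.4,"dy": -4.9,"dz": 0,"turn": 0,"claw": 0}

```text
time_s: 6.7
ee_pos: [0.5279, -0.1455, 0.1465]
tool_rot: [-0.0, 0.995, -0.103, -0.0]
wrist_force: [-0.3, -0.8, -3.8]
grip_width: 0.29
grip_force: 46.3
```

```bash
python3 -c "
from m import *
plan()"
```

```text
t 6.75 n 495 251 rms 0.0143 centre [ 0.5425 -0.086 ] top-foot [-0.0001  0.0004] F [-0.4  0.6 -4.3] tcp [ 0.5283 -0.1439  0.1465]
bottle in rack -0.2257 0.0583 to go 0.2332 gap -0.0024 pusher lateral 0.0045 u in tool -0.04 -0.999 n in tool -0.999 0.04
```

Request:
play_rows:
  plan:
    - {"dx": 0.4,"dy": 0.4,"dz": 0,"turn": 0,"claw": 0}
    - {"dx": 0.9,"dy": -0.4,"dz": 0,"turn": 0,"claw": 0}
    - {"dx": 0.9,"dy": -1.4,"dz": 0,"turn": 0,"claw": 0}
    - {"dx": 0.8,"dy": -2.5,"dz": 0,"turn": 0,"claw": 0}
    - {"dx": 0.7,"dy": -3.7,"dz": 0,"turn": 0,"claw": 0}

```text
time_s: 7.38
ee_pos: [0.5423, -0.1108, 0.1465]
tool_rot: [0.0, 0.995, -0.103, 0.0]
wrist_force: [-0.2, -3.4, -3.2]
grip_width: 0.291
grip_force: 46.4
```

```bash
python3 -c "
from m import *
plan()"
```

```text
t 7.425 n 532 255 rms 0.0189 centre [ 0.5452 -0.0494] top-foot [0.0001 0.0002] F [-0.3  2.1 -4.9] tcp [ 0.5425 -0.1088  0.1465]
bottle in rack -0.1895 0.0525 to go 0.1967 gap -0.0025 pusher lateral -0.0082 u in tool -0.022 -1.0 n in tool -1.0 0.022
```

Request:
play_rows:
  plan:
    - {"dx": -0.4,"dy": 0.4,"dz": 0,"turn": 0,"claw": 0}
    - {"dx": -0.75,"dy": -0.4,"dz": 0,"turn": 0,"claw": 0}
    - {"dx": -0.75,"dy": -1.4,"dz": 0,"turn": 0,"claw": 0}
    - {"dx": -0.8,"dy": -2.6,"dz": 0,"turn": 0,"claw": 0}
    - {"dx": -0.8,"dy": -3.8,"dz": 0,"turn": 0,"claw": 0}

```text
time_s: 8.05
ee_pos: [0.5424, -0.0717, 0.1465]
tool_rot: [-0.0, 0.995, -0.103, -0.0]
wrist_force: [-0.7, -1.8, -3.8]
grip_width: 0.292
grip_force: 46.4
```

```bash
python3 -c "
from m import *
plan()"
```

```text
t 8.1 n 538 269 rms 0.0156 centre [ 0.5549 -0.0118] top-foot [-0.0002  0.0006] F [ 0.5  1.  -3.5] tcp [ 0.5428 -0.0699  0.1465]
bottle in rack -0.1529 0.0396 to go 0.158 gap -0.0026 pusher lateral 0.0022 u in tool -0.039 -0.999 n in tool -0.999 0.039
```

Request:
play_rows:
  plan:
    - {"dx": 0,"dy": -0.6,"dz": 0,"turn": 0,"claw": 0}
    - {"dx": 0,"dy": -1.5,"dz": 0,"turn": 0,"claw": 0}
    - {"dx": 0,"dy": -2.5,"dz": 0,"turn": 0,"claw": 0}
    - {"dx": 0,"dy": -3.5,"dz": 0,"turn": 0,"claw": 0}
    - {"dx": 0,"dy": -4.5,"dz": 0,"turn": 0,"claw": 0}

```text
time_s: 8.72
ee_pos: [0.5516, -0.028, 0.1465]
tool_rot: [-0.0, 0.995, -0.103, -0.0]
wrist_force: [0.6, -1.9, -4.3]
grip_width: 0.291
grip_force: 46.4
```

```bash
python3 -c "
from m import *
plan()"
```

```text
t 8.775 n 553 300 rms 0.0015 centre [0.5642 0.0319] top-foot [0.0003 0.0001] F [-0.4  0.9 -3.8] tcp [ 0.5519 -0.0265  0.1465]
bottle in rack -0.1102 0.0265 to go 0.1133 gap -0.0023 pusher lateral 0.0035 u in tool -0.057 -0.998 n in tool -0.998 0.057
```

Request:
play_rows:
  plan:
    - {"dx": 0,"dy": -0.6,"dz": 0,"turn": 0,"claw": 0}
    - {"dx": 0,"dy": -1.5,"dz": 0,"turn": 0,"claw": 0}
    - {"dx": 0,"dy": -2.4,"dz": 0,"turn": 0,"claw": 0}
    - {"dx": 0,"dy": -3.3,"dz": 0,"turn": 0,"claw": 0}
    - {"dx": 0,"dy": -4.2,"dz": 0,"turn": 0,"claw": 0}

```text
time_s: 9.4
ee_pos: [0.5603, 0.013, 0.1465]
tool_rot: [-0.0, 0.995, -0.103, -0.0]
wrist_force: [-0.6, -0.6, -4.2]
grip_width: 0.292
grip_force: 46.4
```

```bash
python3 -c "
from m import *
im,P=plan(); cv2.imwrite('pics/s4.png',cv2.resize(im[80:260,160:400],(800,600)))"
```

```text
t 9.45 n 587 310 rms 0.0013 centre [0.5727 0.0731] top-foot [0.0002 0.0004] F [ 0.5  0.8 -3.9] tcp [0.5605 0.0144 0.1465]
bottle in rack -0.0699 0.0144 to go 0.0714 gap -0.002 pusher lateral 0.0054 u in tool -0.09 -0.996 n in tool -0.996 0.09
```

View pics/s4.png

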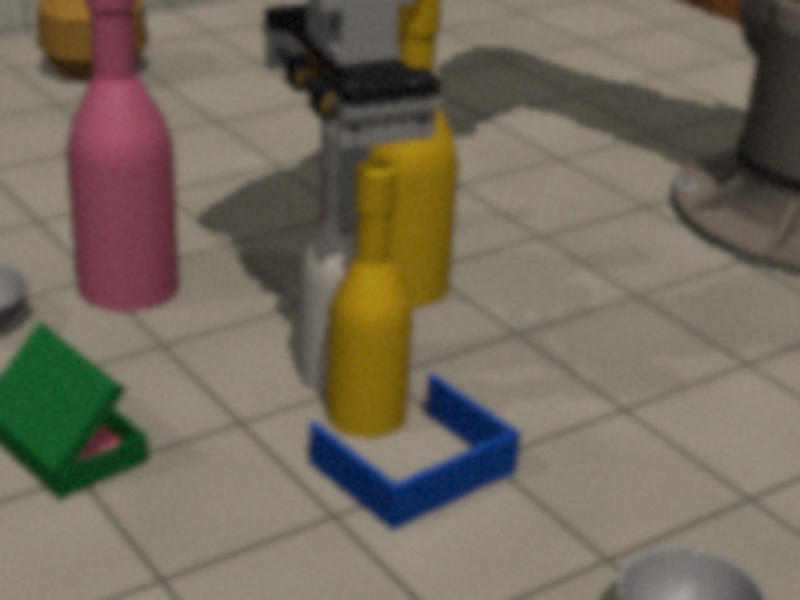

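Request:
play_rows:
  plan:
    - {"dx": 0.25,"dy": -0.4,"dz": 0,"turn": 0,"claw": 0}
    - {"dx": 0.35,"dy": -1.3,"dz": 0,"turn": 0,"claw": 0}
    - {"dx": 0.3,"dy": -2.2,"dz": 0,"turn": 0,"claw": 0}
    - {"dx": 0.25,"dy": -3.1,"dz": 0,"turn": 0,"claw": 0}
    - {"dx": 0.2,"dy": -3.9,"dz": 0,"turn": 0,"claw": 0}

```text
time_s: 10.07
ee_pos: [0.5701, 0.0509, 0.1465]
tool_rot: [-0.0, 0.995, -0.103, -0.0]
wrist_force: [-1.1, -2.1, -2.4]
grip_width: 0.292
grip_force: 46.4
```

```bash
python3 -c "
from m import *
plan()"
```

```text
t 10.125 n 608 332 rms 0.0013 centre [0.5818 0.111 ] top-foot [0.0001 0.0003] F [-0.1  0.  -3.9] tcp [0.5702 0.0521 0.1465]
bottle in rack -0.0329 0.002 to go 0.033 gap -0.0019 pusher lateral 0.0131 u in tool -0.229 -0.973 n in tool -0.973 0.229
```

Request:
play_rows:
  plan:
    - {"dx": 0.5,"dy": 0.5,"dz": 0,"turn": 0,"claw": 0}
    - {"dx": 1.2,"dy": -0.2,"dz": 0,"turn": 0,"claw": 0}
    - {"dx": 1.0,"dy": -1.3,"dz": 0,"turn": 0,"claw": 0}
    - {"dx": 0.7,"dy": -2.3,"dz": 0,"turn": 0,"claw": 0}
    - {"dx": 0.5,"dy": -3.1,"dz": 0,"turn": 0,"claw": 0}

```text
time_s: 10.75
ee_pos: [0.5811, 0.0803, 0.1465]
tool_rot: [0.0, 0.995, -0.103, -0.0]
wrist_force: [0.5, -4.0, -1.6]
grip_width: 0.289
grip_force: 46.4
```

```bash
python3 -c "
from m import *
im,P=plan(); cv2.imwrite('pics/s5.png',cv2.resize(im[80:260,160:400],(800,600)))"
```

```text
t 10.8 n 624 363 rms 0.0013 centre [0.5803 0.142 ] top-foot [0.0003 0.0001] F [-0.3  0.6 -4.4] tcp [0.581  0.0816 0.1465]
bottle in rack -0.002 0.0009 to go 0.0022 gap -0.0017 pusher lateral -0.0205 u in tool 0.129 -0.992 n in tool -0.992 -0.129
```

View pics/s5.png

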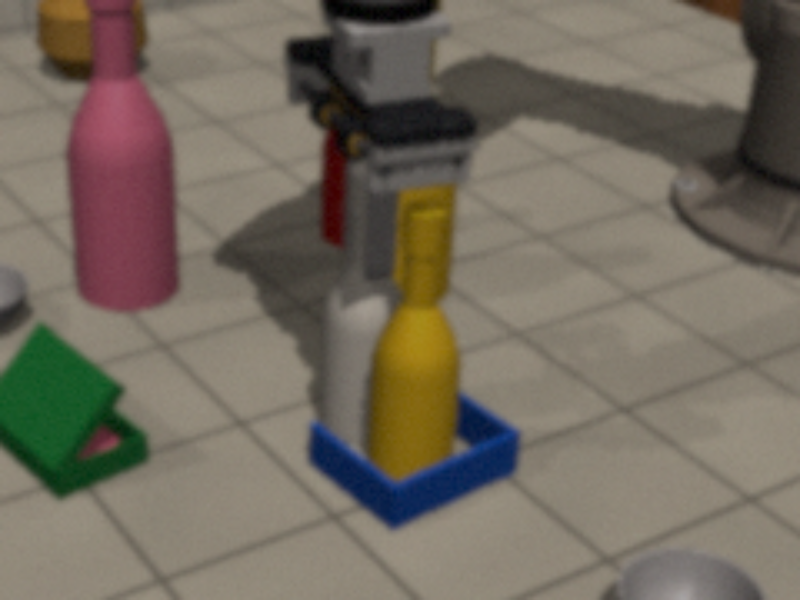

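Request:
play_rows:
  plan:
    - {"dx": 0,"dy": 1,"dz": 0,"turn": 0,"claw": 0}
    - {"dx": 0,"dy": 4,"dz": 0,"turn": 0,"claw": 0}
    - {"dx": 0,"dy": 8,"dz": 0,"turn": 0,"claw": 0}
    - {"dx": 0,"dy": 10,"dz": 0,"turn": 0,"claw": 0}
    - {"dx": 0,"dy": 10,"dz": 0.3,"turn": 0,"claw": 0}

```text
time_s: 11.42
ee_pos: [0.5607, -0.0203, 0.1437]
tool_rot: [0.0, 0.994, -0.105, 0.0]
wrist_force: [-0.5, 0.1, -3.8]
grip_width: 0.291
grip_force: 46.4
```

Request:
play_rows:
  plan:
    - {"dx": 0,"dy": 0,"dz": 0,"turn": 0,"claw": 0}
    - {"dx": 0,"dy": 0,"dz": 0.03,"turn": 0,"claw": 0.4}
    - {"dx": 0,"dy": 0,"dz": 0.03,"turn": 0,"claw": 0.6}
    - {"dx": 0,"dy": 0,"dz": 0.03,"turn": 0,"claw": 0.6}
    - {"dx": 0,"dy": 0,"dz": 0.03,"turn": 0,"claw": 0.6}

```text
time_s: 12.05
ee_pos: [0.5609, -0.0182, 0.1433]
tool_rot: [-0.0, 0.995, -0.103, 0.0]
wrist_force: [-0.4, 0.4, 0.6]
grip_width: 0.598
grip_force: 0.0
```

```bash
python3 -c "
from m import *
plan()
print(status.sense()['grip_width'])"
```

```text
t 12.1 n 621 353 rms 0.0012 centre [0.5802 0.1433] top-foot [0.0002 0.0004] F [ 1.2 -1.   0.2] tcp [ 0.5609 -0.0184  0.1432]
bottle in rack -0.0006 0.0008 to go 0.0011 gap 0.1008 pusher lateral -0.1063 u in tool 0.584 -0.812 n in tool -0.812 -0.584
0.6017893626948317
```

Bottle stands centred; raise the hand clear and check.

Request:
play_rows:
  plan:
    - {"dx": 0,"dy": 0,"dz": -3,"turn": 0,"claw": 0.6}
    - {"dx": 0,"dy": 0,"dz": -6,"turn": 0,"claw": 0.6}
    - {"dx": 0,"dy": 0,"dz": -10,"turn": 0,"claw": 0.6}
    - {"dx": 0,"dy": 3,"dz": -14,"turn": 0,"claw": 0.6}
    - {"dx": 0,"dy": 4,"dz": -15,"turn": 0,"claw": 0.6}

```text
time_s: 12.72
ee_pos: [0.5532, -0.0593, 0.2958]
tool_rot: [0.0, 0.995, -0.104, 0.002]
wrist_force: [0.5, 0.4, 0.0]
grip_width: 0.598
grip_force: 0.0
```

Request:
play_rows:
  plan:
    - {"dx": 0,"dy": 5,"dz": 0,"turn": 0,"claw": 0.6}
    - {"dx": 0,"dy": 10,"dz": 0,"turn": 0,"claw": 0.6}
    - {"dx": 0,"dy": 14,"dz": 0,"turn": 0,"claw": 0.6}
    - {"dx": 0,"dy": 14,"dz": 0,"turn": 0,"claw": 0.6}
    - {"dx": 0,"dy": 14,"dz": 0,"turn": 0,"claw": 0.6}

```text
time_s: 13.35
ee_pos: [0.5238, -0.1937, 0.2926]
tool_rot: [-0.0, 0.995, -0.103, -0.0]
wrist_force: [1.4, 0.5, -1.0]
grip_width: 0.599
grip_force: 0.0
```

```bash
python3 -c "
from m import *
plan()
im,d=capture('top'); cv2.imwrite('pics/t6.png',cv2.resize(im,(800,600)))"
```

```text
t 13.4 n 624 355 rms 0.0012 centre [0.5804 0.1433] top-foot [0.0002 0.0004] F [-0.4  0.2  0.8] tcp [ 0.5241 -0.1933  0.2928]
bottle in rack -0.0007 0.0007 to go 0.001 gap 0.2793 pusher lateral -0.1808 u in tool 0.495 -0.869 n in tool -0.869 -0.495
```

View pics/t6.png

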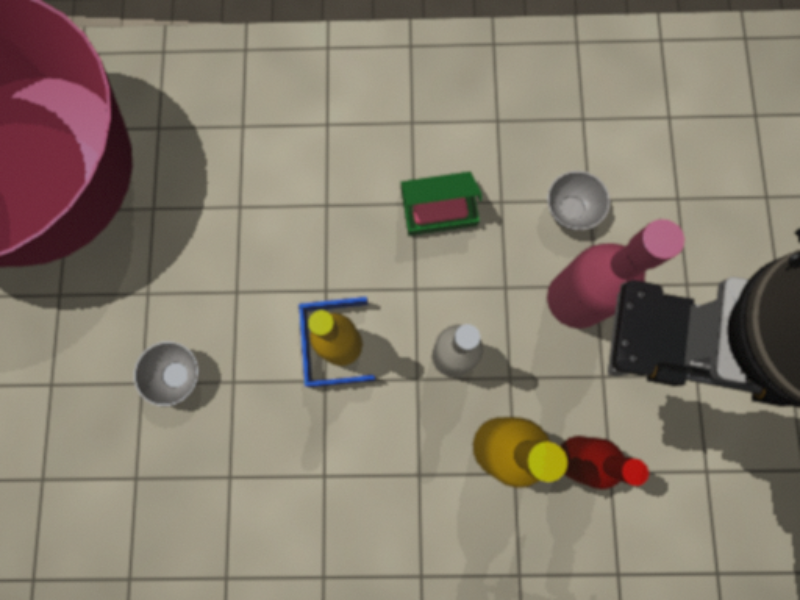

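```bash
python3 -c "
from rig import job_done
print(job_done())"
```

```text
the job is handed in; nothing more can be done
None
```

The small yellow bottle stands upright inside the blue rack, about 1 mm from its centre by my measurement, and the job is handed in; the tool cannot lean, so I pushed it with the white bottle gripped by its neck, which now stands about 16 cm in front of the rack, and the bowls and soap dish look unmoved.

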